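Lay washed engine parts on their drying mats

TASK

The washed engine parts stand and lie along the near side of the bench, each the right way up already. Set each of them centrally on the blue mat that shows its white silhouette: the bearing flat on the ring, the piston upright on the plain disc, the brass valve block on the rectangle and turned along it, and the connecting rod on the rod shape with its big eye on the big end. Leave the amber glass jar standing where it is.

Things in the scene. Friction and masses are not known exactly. Their poses are not given: they have to be found in the camera images.
- bearing: Ball bearing lying flat: steel ring with black seal, 54 mm outside diameter, 23 mm bore, 16 mm high, about 0.16 kg. Grip across the outside. Origin at the centre of its underside, z up along its axis.
- piston: Aluminium engine piston standing upright, plain round cylinder 48 mm diameter, 46 mm high, dark ring bands near the top, about 0.2 kg. Origin at the centre of its underside, z up along its axis.
- valve_block: Brass valve block lying flat, 64 x 40 mm, 30 mm high, two black ports in the top, about 0.35 kg; the same when turned by half a turn. Origin at the centre of its underside, x along the 64 mm length (grip across the 40 mm width, y), z up.
- conrod: Dark steel connecting rod lying flat, 14 mm thick, 0.25 kg. Big eye (44 mm outside) centred at x = -45 mm, small eye (28 mm outside) at x = +45 mm; shank 14 mm wide, free from x = -23 to +31 mm: grip it across y. Origin midway between the eye centres, on the underside; x points to the small eye, z up. Starts within 20 degrees of the world y axis, small eye towards +y.
- conrod_small_eye (a point): Centre of the connecting rod's small eye, on the rod's underside (x = +45 mm from its origin), axes as the rod's.
- mat_ring: Blue mat fixed to the bench, 160 x 100 mm, 4 mm thick (parts rest on its top), with a white silhouette: a ring, 62 mm outside and 19 mm inside, centred, for the bearing. Origin at the centre of the mat's underside (bench level), x along the 160 mm side, z up. Yaw within 12 degrees of world x.
- mat_disc: Blue mat fixed to the bench, 160 x 100 mm, 4 mm thick (parts rest on its top), with a white silhouette: a plain full disc, 56 mm, centred, for the piston. Origin at the centre of the mat's underside (bench level), x along the 160 mm side, z up. Yaw within 12 degrees of world x.
- mat_rectangle: Blue mat fixed to the bench, 160 x 100 mm, 4 mm thick (parts rest on its top), with a white silhouette: a rectangle 72 (along x) x 48 mm, centred, for the valve block. Origin at the centre of the mat's underside (bench level), x along the 160 mm side, z up. Yaw within 12 degrees of world x.
- mat_rod: Blue mat fixed to the bench, 160 x 100 mm, 4 mm thick (parts rest on its top), with a white silhouette: a connecting rod along x, big end (52 mm disc) at x = -45 mm, small end (36 mm disc) at x = +45 mm, for the connecting rod, whose origin goes over the mat's. Origin at the centre of the mat's underside (bench level), x along the 160 mm side, z up. Yaw within 12 degrees of world x.
- jar: Bystander, leave alone: closed amber glass jar with red lid, 60 mm diameter, 85 mm high, standing among the parts. Origin at the centre of its underside. Other bystanders (tin 55 mm high, soap dish, brush, spanner) stand clear of parts and mats; mug, tub, bowl and basin beyond x = 0.74 m are up to 110 mm high. Carry at 0.18 m or higher.
Mind the look-alikes: they are no part of the job. There is more than one size of the valve_block; the job needs the largest.

How it is judged:
At the end, for the whole second after the job is handed in: Every part rests, released and still, flat or upright (within about 8 degrees) on its own mat, its centre within 12 mm of the silhouette's centre; the block's length within 15 degrees of the rectangle's; the rod's small eye at the small end, within 15 mm sideways of the mat's long centre line (horizontal distance between bearing and mat_ring below 0.012 m and z of bearing in the frame of mat_ring between 0 and 0.01 m and angle between each of bearing, piston, valve_block, conrod's own z axis and vertical below 0.15 rad and linear speed of each of bearing, piston, valve_block, conrod below 0.02 m/s and angular speed of each of bearing, piston, valve_block, conrod below 0.2 rad/s and horizontal distance between piston and mat_disc below 0.012 m and z of piston in the frame of mat_disc between 0 and 0.01 m and horizontal distance between valve_block and mat_rectangle below 0.012 m and z of valve_block in the frame of mat_rectangle between 0 and 0.01 m and horizontal distance between conrod and mat_rod below 0.012 m and z of conrod in the frame of mat_rod between 0 and 0.01 m and angle between the x axis of valve_block and the x axis of mat_rectangle, either way round below 0.26 rad and x of conrod_small_eye in the frame of mat_rod above 0.02 m and y of conrod_small_eye in the frame of mat_rod between -0.015 and 0.015 m); the robot touches nothing.
It fails at once if the glass jar is shifted by more than 25 mm (distance of jar from where it was at the start of the episode above 0.025 m).
It fails at once if the glass jar is tipped (angle between jar's own z axis and vertical above 0.3 rad).
It also fails if it takes over 112 s, if anything falls off the work surface, if the arm or the gripper's body presses on something with over 40 N, if the wrist force passes 120 N, or if a joint passes its speed limit or range.

ROBOT

A 6-joint arm with a two-finger parallel gripper is mounted at the origin on the work surface. World frame = base frame: x ahead of the robot, y to its left, z up, the work surface at z = 0. Lengths are in m, angles in rad, forces in N, time in s.
With the tool pointing down it reaches from about 0.3 to 0.875 m from the base axis. Payload 4.2 kg.
Tool frame: the origin (TCP) lies midway between the tips of the shut fingers; the grasp point (between the pads) lies 19 mm behind it; z points along the fingers, y is the line along which they close (so a half turn about z gives the same grasp; the last joint's range is limited). The gripper opens to 85 mm and grips with 20 to 120 N. Pads are 22 mm wide; open, the fingers measure 114 mm over their backs; the gripper's body (76 mm by 85 mm) begins 54 mm behind the grasp point. The pads swing forward as they close: fully open they stand 13 mm farther back than shut.
Start: joints at [1.124, 0.32, 1.565, -0, 1.257, -0.02], TCP at [0.238, 0.523, 0.231] pointing down, gripper open.
Joint ranges: [-3.11, 3.11], [-0.84, 2.01], [0.21, 2.61], [-1.34, 4.49], [0.05, 2.63], [-2.56, 2.56]. Speed limits (rad/s): [2.57, 2.57, 3.14, 3.14, 3.14, 3.14].

INTERFACE

Orientations are given as a rotation vector (axis times angle).
In Python, from rig import bot gives the robot as it stands.
- The arm moves only by the shell command python3 -m jog 'ROWS' [FORCE]. ROWS is a JSON list of rows, 1 to 20 of them, each an object with the fields drx, dry, drz (a rotation vector in normalised numbers (1 is 2 rad)), x, y, z (the shift in fractions of the full range, 1 being 0.5 m), finger_gap (the opening from 0.0 (shut) to 1.0 (fully open)); a field left out counts as zero (the opening has to be given); each row is the pose to reach, as a shift and turn from the pose commanded when the command began, along the tool's axes at that moment; what a row does not reach only later rows make up. A row lasts 1/12 s, in which the tool goes at most 0.0417 m and 0.125 rad, less where a joint would pass 70% of its speed; a pose out of reach is approached as far as the arm can. The fingers move at their own pace and stop on an object; FORCE is the grip in N (left out, the last holds). Time passes only in rows, so rows that do not move let the fingers close. It prints the time, the measured TCP pose, the force, the opening and the grip force at its end. Input that does not fit is refused with a message, and nothing moves.
- bot.observe(): the state, without advancing time (a new reading comes with each control period).
- bot.grab_frame(name): name is "scene" or "top" or "wrist"; returns a dict with "pixels" (400x640x3 uint8, red, green, blue), "z_map" (400x640 float32, m along the optical axis (not along the pixel's ray), 0 where there is no reading), "intrinsics" (3x3 intrinsics, pixels), "distortion" ([k1, k2, p1, p2, k3] as OpenCV has them; the pictures are not rectified), "T" (4x4, takes a point from camera to world coordinates). Camera axes: x right, y up, looking along -z (the intrinsics and any distortion apply to the point x, -y, -z); pixel columns grow to the right and rows downward; lengths in m; the calibration is good to about 2 mm. A picture is of the moment at which its call begins.
- bot.close_job(): hands the job in; it is judged then, once.
The state is a dict: "time_s": time; "joint_pos": joint angles; "joint_vel": joint speeds; "tau": joint torques, N m; "ee_pos": TCP position; "orientation": TCP orientation; "force": force on the tool from outside, world axes, zero at the start; "ft_torque": the same for the moment, N m; "grip_width": opening from 0.0 (shut) to 1.0 (fully open); "grasp_force": force on a finger pad.
Only numpy, scipy, OpenCV 4.12 (cv2) and the standard library are available. Lean on these libraries where they do the work, as an engineer would, in place of code of your own. Each camera call takes 0.05 s, during which the arm holds its last target. There are 200 camera calls.

## Working session

There is one attempt and no reset: what is moved stays moved. The work goes in short steps, Python scripts to look and compute and a shell command to move; the robot and the scene stay as the last step left them, time stands still between calls to the robot, and variables do not carry over. Pictures are saved under pics/ and viewed, at most 14 in all, crops included, and the job is handed in when it is done.

```bash
mkdir -p pics; ls; python3 - <<'E'
from rig import bot
import cv2,pickle
s=bot.observe(); print(s['ee_pos'],s['orientation'],s['time_s'],s['force'],s['grip_width'])
for n in("top","scene"):
    f=bot.grab_frame(n); pickle.dump(f,open(n+'.pkl','wb')); cv2.imwrite(f'pics/{n}.png',f['pixels'][:,:,::-1]); print(f['T'].round(3).tolist(),f['intrinsics'].tolist(),f['distortion'])
E
```

```text
pics
[0.23782888 0.52297788 0.23045547] [-6.65242268e-01 -3.06990826e+00  2.78931187e-03] 0.0 [ 0.24598677 -0.0754452  -0.00389378] 0.9979371366464298
[[-0.023, 0.999, -0.035, 0.409], [-1.0, -0.023, -0.004, 0.025], [-0.005, 0.035, 0.999, 0.953], [0.0, 0.0, 0.0, 1.0]] [[379.22612159165334, 0.0, 317.01567780292976], [0.0, 379.22612159165334, 204.79322775296993], [0.0, 0.0, 1.0]] [0.01595495 0.         0.         0.         0.        ]
[[0.589, -0.653, 0.475, 0.916], [0.808, 0.465, -0.362, -0.308], [0.016, 0.598, 0.802, 0.8], [0.0, 0.0, 0.0, 1.0]] [[411.4985157565432, 0.0, 318.58244359517016], [0.0, 411.4985157565432, 202.05827629944577], [0.0, 0.0, 1.0]] [-0.02670833  0.          0.          0.          0.        ]
```

View pics/top.png

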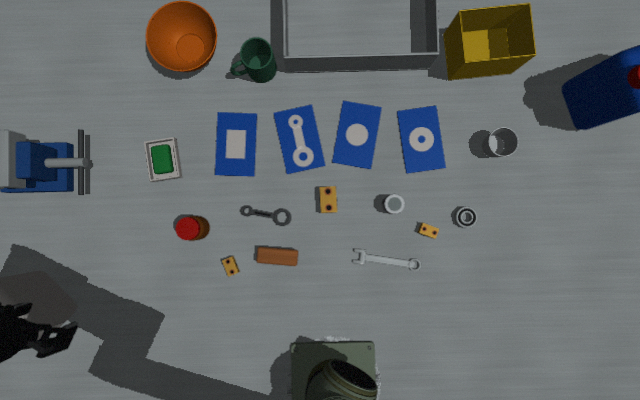

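View pics/scene.png

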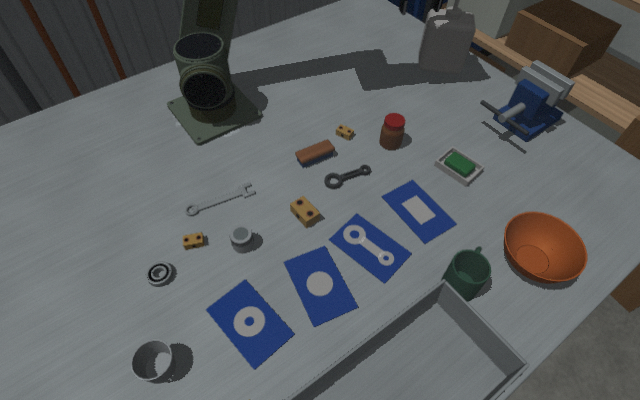

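The top view shows these mats: rectangle (236,144), rod (299,139, big end nearer the robot), disc (357,134) and ring (421,139). The parts are the conrod (265,214, small eye left), large block (327,199), piston (392,204) and bearing (465,217). The jar is at (190,228), and the two smaller blocks are at (428,230) and (230,265).

```bash
cat > h.py <<'E'
import numpy as np,cv2
def cloud(f):
    h,w=f['z_map'].shape; u,v=np.meshgrid(np.arange(w),np.arange(h))
    p=cv2.undistortPoints(np.stack([u,v],-1).reshape(-1,1,2).astype(float),f['intrinsics'],f['distortion']).reshape(h,w,2)
    z=f['z_map']; P=np.stack([p[...,0]*z,-p[...,1]*z,-z],-1)
    W=P@f['T'][:3,:3].T+f['T'][:3,3]; W[z<=0]=np.nan
    return W
def rect(xy):
    (c,s,a)=cv2.minAreaRect((xy*1000).astype(np.float32)); 
    if s[0]<s[1]: s=s[::-1]; a+=90
    a=(a+90)%180-90
    return np.round(c,1),np.round(s,1),round(a,1)
E
python3 - <<'E'
import pickle; from h import *
for n in('top','scene'):
    f=pickle.load(open(n+'.pkl','rb')); W=cloud(f); I=f['pixels'].astype(int)
    hsv=cv2.cvtColor(f['pixels'],cv2.COLOR_RGB2HSV)
    ok=(W[...,0]>.25)&(W[...,0]<.75)&(abs(W[...,1])<.6)
    print(n,'bench z',np.nanmedian(W[...,2][ok]))
    blue=((hsv[...,0]>100)&(hsv[...,0]<130)&(hsv[...,1]>150)&ok).astype(np.uint8)
    k,L,S,C=cv2.connectedComponentsWithStats(blue)
    for i in range(1,k):
        if S[i,4]<500: continue
        m=L==i; print('mat',C[i].round(),rect(W[m][:,:2]),'z',np.median(W[m][:,2]).round(4))
        x,y,w,h=S[i,:4]; hull=np.zeros(m.shape,np.uint8); pts=cv2.convexHull(np.argwhere(m)[:,::-1].astype(np.int32)); cv2.fillConvexPoly(hull,pts,1)
        wm=(cv2.erode(hull,np.ones((5,5)))>0)&(hsv[...,1]<90); print('   white',rect(W[wm][:,:2]),(W[wm][:,:2].mean(0)*1000).round(1))
    tall=(ok&(W[...,2]>.0075)).astype(np.uint8)
    k,L,S,C=cv2.connectedComponentsWithStats(tall)
    for i in range(1,k):
        if S[i,4]<60: continue
        Q=W[L==i]; zt=np.percentile(Q[:,2],90); T=Q[Q[:,2]>zt-.006]
        print('obj',C[i].round(),S[i,4],'ztop',zt.round(4),'rect top',rect(T[:,:2]),'mean',(T[:,:2].mean(0)*1000).round(1),'circ',np.round(cv2.minEnclosingCircle((T[:,:2]*1000).astype(np.float32))[0],1))
E
```

```text
top bench z -0.0006492349881130899
mat [598.  82.] (array([ 692.4, -589.9]), array([85.8, 20. ]), 0.2) z 0.1273
   white (array([0., 0.]), array([0., 0.]), 0.0) [nan nan]
mat [356. 135.] (array([617.9, -73.8]), array([158.7,  98.5]), -11.5) z 0.0028
   white (array([616.6, -73.6]), array([51.2, 37.7]), -43.4) [nan nan]
mat [298. 137.] (array([610. ,  71.4]), array([159.1,  98.9]), 11.1) z 0.0027
   white (array([608.3,  65.6]), array([132.1,  31.9]), 18.8) [nan nan]
mat [421. 139.] (array([ 602.9, -236.1]), array([159.6,  99.6]), 6.9) z 0.003
   white (array([ 596.1, -235.9]), array([52.8, 52.2]), 45.5) [nan nan]
mat [236. 144.] (array([601.3, 231.4]), array([158.9,  98.2]), -3.8) z 0.0026
   white (array([600.7, 231.2]), array([71.9, 49. ]), -1.0) [601.3 231. ]
obj [600.  82.] 2598 ztop 0.195 rect top (array([ 695.3, -591.8]), array([75.2, 16.1]), 0.4) mean [ 691.2 -594.8] circ [ 695.3 -598.5]
obj [502. 142.] 614 ztop 0.054 rect top (array([ 581.5, -414.5]), array([71.1, 69.9]), 67.6) mean [ 582.4 -417.9] circ [ 581.  -415.9]
obj [ 79. 162.] 537 ztop 0.0939 rect top (array([549. , 5
[... 3107 characters left out ...]
([455.1,   2.3]), array([64.9, 41.4]), 0.3) mean [456.3   1.8] circ [456.    2.3]
obj [241. 238.] 513 ztop 0.0468 rect top (array([ 440.9, -155.3]), array([47.7, 45.4]), -31.3) mean [ 441.2 -155.6] circ [ 441.2 -155.2]
obj [193. 239.] 259 ztop 0.0227 rect top (array([ 372. , -242.2]), array([41.2, 28.5]), 69.0) mean [ 373.1 -242.3] circ [ 371.9 -241.9]
obj [159. 273.] 457 ztop 0.0173 rect top (array([ 404.8, -336.5]), array([53.4, 53.1]), -73.3) mean [ 405.5 -336.4] circ [ 404.  -336.1]
obj [151. 360.] 1049 ztop 0.0547 rect top (array([ 581.2, -414.6]), array([70.1, 69.8]), 14.6) mean [ 578.6 -417.2] circ [ 580.9 -414.6]<stdin>:13: RuntimeWarning: Mean of empty slice.
  ret = um.true_divide(
```

```bash
cat >> h.py <<'E'
def go(x,y,z,yaw):
    "shift/turn in tool axes to TCP (x,y,z) mm, tool y at world angle yaw deg, pointing down"
    from rig import bot; from scipy.spatial.transform import Rotation as R
    s=bot.observe(); r=R.from_rotvec(s['orientation']); a=np.radians(yaw)
    Y=np.array([np.cos(a),np.sin(a),0]); Z=np.array([0,0,-1.]); T=R.from_matrix(np.column_stack([np.cross(Y,Z),Y,Z]))
    print('rot',(r.inv()*T).as_rotvec().round(3),'d',r.inv().apply(np.array([x,y,z])/1000-s['ee_pos']).round(4),'t',round(s['time_s'],2),'q6',round(s['joint_pos'][5],2))
E
python3 - <<'E'
import pickle; from h import *
for n in('top','scene'):
    W=cloud(pickle.load(open(n+'.pkl','rb'))); Q=W[(abs(W[...,0]-.42)<.06)&(abs(W[...,1]-.155)<.09)&(W[...,2]>.0075)][:,:2]*1000
    m=Q.mean(0); v=np.linalg.svd(Q-m,full_matrices=False)[2][0]; v*=np.sign(v[1])
    p=(Q-m)@v; b=Q[p<p.min()+44]; s=Q[p>p.max()-28]
    for it in range(1):
        cb=np.array(cv2.minEnclosingCircle(b.astype(np.float32))[0]); cs=np.array(cv2.minEnclosingCircle(s.astype(np.float32))[0])
    print(n,'len',np.ptp(p),'pca yaw',np.degrees(np.arctan2(v[1],v[0])),'origin',m+v*((p.min()+p.max())/2+4),cb,cs,(cb+cs)/2,np.degrees(np.arctan2(*(cs-cb)[::-1])))
go(421,158,200,-10)
E
```

```text
top len 126.9101687820139 pca yaw 78.05496438989735 origin [423.68001324 160.55766266] [415.08563232 116.12400055] [432.47817993 204.56095886] [423.78190613 160.34247971] 78.87385881194518
scene len 123.33902209348841 pca yaw 78.56985670938263 origin [423.89977638 161.41401636] [413.38830566 118.32803345] [431.84896851 205.61058044] [422.61863708 161.96930695] 78.05767818197974
rot [-1.000e-03  1.000e-03  1.319e+00] d [-0.3178 -0.2564  0.031 ] t 0.1 q6 -0.02
```

The manual's scale: shifts go in shares of 0.5 m and turns go in shares of 2 rad. Converting my numbers, -0.321 m / 0.5 = -0.642, -0.255 m / 0.5 = -0.51, 1.34 rad / 2 = 0.67.

```bash
python3 -m jog '[{"drz": 0.67, "x": -0.642, "y": -0.51, "z": 0.08, "finger_gap": 1}, {"drz": 0.67, "x": -0.642, "y": -0.51, "z": 0.08, "finger_gap": 1}, {"drz": 0.67, "x": -0.642, "y": -0.51, "z": 0.08, "finger_gap": 1}, {"drz": 0.67, "x": -0.642, "y": -0.51, "z": 0.08, "finger_gap": 1}, {"drz": 0.67, "x": -0.642, "y": -0.51, "z": 0.08, "finger_gap": 1}, {"drz": 0.67, "x": -0.642, "y": -0.51, "z": 0.08, "finger_gap": 1}, {"drz": 0.67, "x": -0.642, "y": -0.51, "z": 0.08, "finger_gap": 1}, {"drz": 0.67, "x": -0.642, "y": -0.51, "z": 0.08, "finger_gap": 1}, {"drz": 0.67, "x": -0.642, "y": -0.51, "z": 0.08, "finger_gap": 1}, {"drz": 0.67, "x": -0.642, "y": -0.51, "z": 0.08, "finger_gap": 1}, {"drz": 0.67, "x": -0.642, "y": -0.51, "z": 0.08, "finger_gap": 1}, {"drz": 0.67, "x": -0.642, "y": -0.51, "z": 0.08, "finger_gap": 1}, {"drz": 0.67, "x": -0.642, "y": -0.51, "z": 0.08, "finger_gap": 1}]' 60; python3 -c "
from h import *; go(423.5,161,3,-11.6)"
```

```text
time_s: 1.18
ee_pos: [0.4245, 0.1582, 0.1911]
orientation: [-2.426, -1.995, 0.001]
force: [-0.0, 0.6, 0.3]
grip_width: 0.997
grasp_force: 0.0
rot [-0.001 -0.     0.008] d [ 0.0025 -0.0014  0.1881] t 1.18 q6 0.53
```

In the tool's units: 0.188 m / 0.5 = 0.376, 0.175 m / 0.5 = 0.35, 0.008 rad / 2 = 0.004.

```bash
python3 -m jog '[{"drz": 0.004, "x": 0.004, "y": -0.002, "z": 0.08, "finger_gap": 1}, {"drz": 0.004, "x": 0.004, "y": -0.002, "z": 0.16, "finger_gap": 1}, {"drz": 0.004, "x": 0.004, "y": -0.002, "z": 0.24, "finger_gap": 1}, {"drz": 0.004, "x": 0.004, "y": -0.002, "z": 0.31, "finger_gap": 1}, {"drz": 0.004, "x": 0.004, "y": -0.002, "z": 0.35, "finger_gap": 1}, {"drz": 0.004, "x": 0.004, "y": -0.002, "z": 0.376, "finger_gap": 1}, {"drz": 0.004, "x": 0.004, "y": -0.002, "z": 0.376, "finger_gap": 1}]'; python3 -c "
from h import *; go(423.5,161,3,-11.6)"
```

```text
time_s: 1.77
ee_pos: [0.4216, 0.1612, 0.0009]
orientation: [-2.43, -1.988, 0.009]
force: [-1.3, -0.1, 0.6]
grip_width: 1.001
grasp_force: 0.0
rot [-0.005  0.003  0.003] d [ 0.0001  0.0019 -0.0021] t 1.77 q6 0.54
```

```bash
python3 -m jog '[{"finger_gap": 0}, {"finger_gap": 0}, {"finger_gap": 0}, {"finger_gap": 0}, {"finger_gap": 0}, {"finger_gap": 0}, {"finger_gap": 0}, {"finger_gap": 0}]' 70
```

```text
time_s: 2.43
ee_pos: [0.424, 0.1607, 0.0042]
orientation: [-2.436, -1.983, -0.001]
force: [-2.1, -0.1, 7.6]
grip_width: 0.14
grasp_force: 69.2
```

In the tool's units: -0.2 m / 0.5 = -0.4, -0.18 m / 0.5 = -0.36.

```bash
python3 -m jog '[{"z": -0.04, "finger_gap": 0}, {"z": -0.12, "finger_gap": 0}, {"z": -0.2, "finger_gap": 0}, {"z": -0.28, "finger_gap": 0}, {"z": -0.36, "finger_gap": 0}, {"z": -0.4, "finger_gap": 0}, {"z": -0.4, "finger_gap": 0}]'; python3 -c "
from h import *; go(609.6,71.6,205,-79)"
```

```text
time_s: 3.02
ee_pos: [0.4267, 0.1614, 0.2082]
orientation: [2.433, 1.981, 0.016]
force: [-0.2, 0.2, -3.9]
grip_width: 0.139
grasp_force: 69.4
rot [ 0.005 -0.011  1.175] d [-0.0508  0.1973  0.0048] t 3.02 q6 0.54
```

In the tool's units: 0.197 m / 0.5 = 0.394, -0.05 m / 0.5 = -0.1, 1.175 rad / 2 = 0.5875.

```bash
python3 -m jog '[{"drz": 0.5875, "x": -0.1, "y": 0.394, "z": 0.008, "finger_gap": 0}, {"drz": 0.5875, "x": -0.1, "y": 0.394, "z": 0.008, "finger_gap": 0}, {"drz": 0.5875, "x": -0.1, "y": 0.394, "z": 0.008, "finger_gap": 0}, {"drz": 0.5875, "x": -0.1, "y": 0.394, "z": 0.008, "finger_gap": 0}, {"drz": 0.5875, "x": -0.1, "y": 0.394, "z": 0.008, "finger_gap": 0}, {"drz": 0.5875, "x": -0.1, "y": 0.394, "z": 0.008, "finger_gap": 0}, {"drz": 0.5875, "x": -0.1, "y": 0.394, "z": 0.008, "finger_gap": 0}, {"drz": 0.5875, "x": -0.1, "y": 0.394, "z": 0.008, "finger_gap": 0}, {"drz": 0.5875, "x": -0.1, "y": 0.394, "z": 0.008, "finger_gap": 0}, {"drz": 0.5875, "x": -0.1, "y": 0.394, "z": 0.008, "finger_gap": 0}, {"drz": 0.5875, "x": -0.1, "y": 0.394, "z": 0.008, "finger_gap": 0}, {"drz": 0.5875, "x": -0.1, "y": 0.394, "z": 0.008, "finger_gap": 0}]'; python3 - <<'E'
from h import *; from rig import bot; go(609.6,71.6,9,-79)
cv2.imwrite('pics/w1.png',bot.grab_frame('wrist')['pixels'][:,:,::-1])
E
```

```text
time_s: 4.02
ee_pos: [0.6059, 0.0715, 0.1973]
orientation: [-3.127, -0.303, 0.005]
force: [-0.4, 0.3, -2.6]
grip_width: 0.136
grasp_force: 69.6
rot [-0.     0.003  0.001] d [0.0043 0.0007 0.1883] t 4.02 q6 1.48
```

View pics/w1.png

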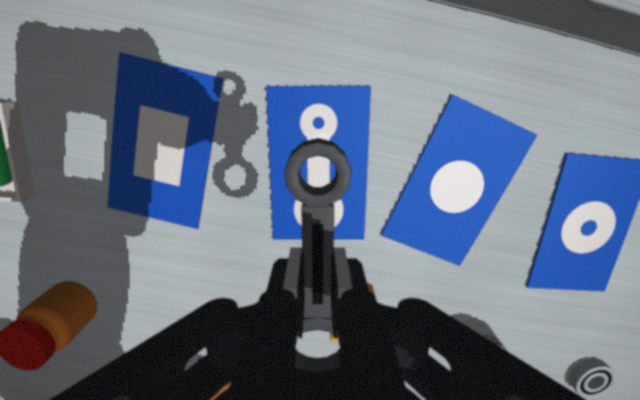

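The small eye (318,172) points to the small end, and the shadow shows the big eye nearer the robot, as it should be. I'll lower it now.

In the tool's units: 0.186 m / 0.5 = 0.372, 0.004 m / 0.5 = 0.008.

```bash
python3 -m jog '[{"x": 0.008, "y": 0.002, "z": 0.08, "finger_gap": 0}, {"x": 0.008, "y": 0.002, "z": 0.16, "finger_gap": 0}, {"x": 0.008, "y": 0.002, "z": 0.24, "finger_gap": 0}, {"x": 0.008, "y": 0.002, "z": 0.3, "finger_gap": 0}, {"x": 0.008, "y": 0.002, "z": 0.34, "finger_gap": 0}, {"x": 0.008, "y": 0.002, "z": 0.364, "finger_gap": 0}, {"x": 0.008, "y": 0.002, "z": 0.372, "finger_gap": 0}, {"x": 0.008, "y": 0.002, "z": 0.372, "finger_gap": 0}, {"x": 0.008, "y": 0.002, "z": 0.372, "finger_gap": 0}]'; python3 -c "
from h import *; go(609.6,71.6,8.5,-79)"
```

```text
time_s: 4.82
ee_pos: [0.6121, 0.0716, 0.0145]
orientation: [-3.127, -0.301, -0.004]
force: [0.4, 0.5, -2.6]
grip_width: 0.141
grasp_force: 69.6
rot [ 0.    -0.003  0.   ] d [-0.0025 -0.0005  0.006 ] t 4.82 q6 1.48
```

In the tool's units: 0.006 m / 0.5 = 0.012, 0.003 m / 0.5 = 0.006.

```bash
python3 -m jog '[{"x": -0.004, "z": 0.006, "finger_gap": 0}, {"x": -0.004, "z": 0.012, "finger_gap": 0}, {"x": -0.004, "z": 0.012, "finger_gap": 0}, {"x": -0.004, "z": 0.012, "finger_gap": 0}]'; python3 -c "
from h import *; go(609.6,71.6,8.5,-79)"
```

```text
time_s: 5.15
ee_pos: [0.6097, 0.0712, 0.0083]
orientation: [-3.127, -0.301, -0.003]
force: [1.0, -0.6, 0.3]
grip_width: 0.139
grasp_force: 70.0
rot [ 0.    -0.002 -0.   ] d [-0.     -0.0004 -0.0002] t 5.15 q6 1.48
```

In the tool's units: -0.19 m / 0.5 = -0.38, -0.18 m / 0.5 = -0.36.

```bash
python3 -m jog '[{"finger_gap": 1}, {"finger_gap": 1}, {"finger_gap": 1}, {"finger_gap": 1}, {"z": -0.04, "finger_gap": 1}, {"z": -0.12, "finger_gap": 1}, {"z": -0.2, "finger_gap": 1}, {"z": -0.28, "finger_gap": 1}, {"z": -0.36, "finger_gap": 1}, {"z": -0.38, "finger_gap": 1}, {"z": -0.38, "finger_gap": 1}]'; python3 -c "
from h import *; go(455.5,1.3,200,-89)"
```

```text
time_s: 6.07
ee_pos: [0.6111, 0.0713, 0.2018]
orientation: [-3.127, -0.301, -0.014]
force: [0.3, -0.1, -0.9]
grip_width: 1.0
grasp_force: 0.0
rot [-0.    -0.009  0.174] d [-0.1661  0.0391  0.0003] t 6.07 q6 1.48
```

In the tool's units: -0.166 m / 0.5 = -0.332, 0.039 m / 0.5 = 0.078, 0.174 rad / 2 = 0.087.

```bash
python3 -m jog '[{"drz": 0.087, "x": -0.332, "y": 0.078, "finger_gap": 1}, {"drz": 0.087, "x": -0.332, "y": 0.078, "finger_gap": 1}, {"drz": 0.087, "x": -0.332, "y": 0.078, "finger_gap": 1}, {"drz": 0.087, "x": -0.332, "y": 0.078, "finger_gap": 1}, {"drz": 0.087, "x": -0.332, "y": 0.078, "finger_gap": 1}, {"drz": 0.087, "x": -0.332, "y": 0.078, "finger_gap": 1}, {"drz": 0.087, "x": -0.332, "y": 0.078, "finger_gap": 1}]'; python3 - <<'E'
from h import *; from rig import bot; go(455.5,1.3,5,-89)
f=bot.grab_frame('top'); cv2.imwrite('pics/t2.png',f['pixels'][80:240,180:500,::-1].repeat(2,0).repeat(2,1))
E
```

```text
time_s: 6.65
ee_pos: [0.4537, 0.0012, 0.1965]
orientation: [-3.141, -0.027, 0.001]
force: [1.4, -0.7, 0.8]
grip_width: 0.999
grasp_force: 0.0
rot [-0.  0. -0.] d [0.0019 0.     0.1915] t 6.65 q6 1.53
```

View pics/t2.png

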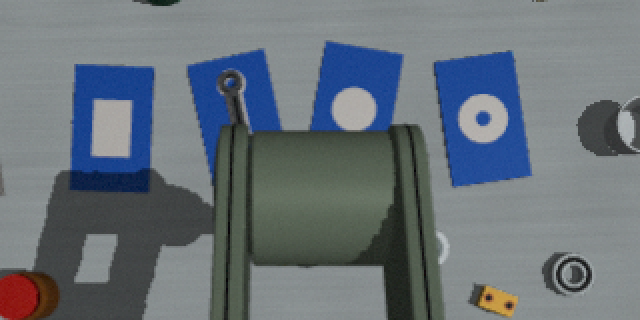

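The rod's small eye (crop 230,82) lies on the small end, though the arm hides the rest. I'll carry on with the block.

In the tool's units: 0.19 m / 0.5 = 0.38, 0.178 m / 0.5 = 0.356.

```bash
python3 -m jog '[{"x": 0.002, "z": 0.08, "finger_gap": 1}, {"x": 0.002, "z": 0.16, "finger_gap": 1}, {"x": 0.002, "z": 0.24, "finger_gap": 1}, {"x": 0.002, "z": 0.31, "finger_gap": 1}, {"x": 0.002, "z": 0.356, "finger_gap": 1}, {"x": 0.002, "z": 0.38, "finger_gap": 1}, {"x": 0.002, "z": 0.38, "finger_gap": 1}, {"x": 0.002, "z": 0.38, "finger_gap": 1}, {"x": 0.002, "z": 0.38, "finger_gap": 0}, {"x": 0.002, "z": 0.38, "finger_gap": 0}, {"x": 0.002, "z": 0.38, "finger_gap": 0}, {"x": 0.002, "z": 0.38, "finger_gap": 0}, {"x": 0.002, "z": 0.38, "finger_gap": 0}, {"x": 0.002, "z": 0.38, "finger_gap": 0}]'; python3 -c "
from h import *; go(455.5,1.3,5,-89)"
```

```text
time_s: 7.87
ee_pos: [0.4555, 0.0014, 0.0086]
orientation: [-3.141, -0.028, -0.005]
force: [-0.9, 1.2, 5.5]
grip_width: 0.453
grasp_force: 71.8
rot [-0.    -0.003  0.   ] d [0.     0.0001 0.0036] t 7.87 q6 1.53
```

In the tool's units: -0.195 m / 0.5 = -0.39, -0.18 m / 0.5 = -0.36.

```bash
python3 -m jog '[{"z": -0.04, "finger_gap": 0}, {"z": -0.12, "finger_gap": 0}, {"z": -0.2, "finger_gap": 0}, {"z": -0.28, "finger_gap": 0}, {"z": -0.36, "finger_gap": 0}, {"z": -0.39, "finger_gap": 0}, {"z": -0.39, "finger_gap": 0}]'; python3 -c "
from h import *; go(600.8,232,202,-93.8)"
```

```text
time_s: 8.45
ee_pos: [0.4567, 0.0011, 0.2066]
orientation: [3.141, 0.028, 0.016]
force: [0.6, 0.3, -3.6]
grip_width: 0.455
grasp_force: 72.3
rot [-0.    -0.01   0.084] d [ 0.1482 -0.2283  0.006 ] t 8.45 q6 1.53
```

In the tool's units: -0.228 m / 0.5 = -0.456, 0.148 m / 0.5 = 0.296, 0.084 rad / 2 = 0.042.

```bash
python3 -m jog '[{"drz": 0.042, "x": 0.296, "y": -0.456, "z": 0.008, "finger_gap": 0}, {"drz": 0.042, "x": 0.296, "y": -0.456, "z": 0.008, "finger_gap": 0}, {"drz": 0.042, "x": 0.296, "y": -0.456, "z": 0.008, "finger_gap": 0}, {"drz": 0.042, "x": 0.296, "y": -0.456, "z": 0.008, "finger_gap": 0}, {"drz": 0.042, "x": 0.296, "y": -0.456, "z": 0.008, "finger_gap": 0}, {"drz": 0.042, "x": 0.296, "y": -0.456, "z": 0.008, "finger_gap": 0}, {"drz": 0.042, "x": 0.296, "y": -0.456, "z": 0.008, "finger_gap": 0}, {"drz": 0.042, "x": 0.296, "y": -0.456, "z": 0.008, "finger_gap": 0}, {"drz": 0.042, "x": 0.296, "y": -0.456, "z": 0.008, "finger_gap": 0}]'; python3 -c "
from h import *; go(600.8,232,13.5,-93.8)"
```

```text
time_s: 9.2
ee_pos: [0.5972, 0.2322, 0.1948]
orientation: [3.137, -0.101, -0.009]
force: [0.0, -0.8, -4.5]
grip_width: 0.453
grasp_force: 72.4
rot [0.003 0.005 0.002] d [ 0.0045 -0.0005  0.1813] t 9.2 q6 1.99
```

In the tool's units: 0.174 m / 0.5 = 0.348, 0.167 m / 0.5 = 0.334.

```bash
python3 -m jog '[{"x": 0.004, "z": 0.08, "finger_gap": 0}, {"x": 0.004, "z": 0.16, "finger_gap": 0}, {"x": 0.004, "z": 0.24, "finger_gap": 0}, {"x": 0.004, "z": 0.3, "finger_gap": 0}, {"x": 0.004, "z": 0.334, "finger_gap": 0}, {"x": 0.004, "z": 0.348, "finger_gap": 0}, {"x": 0.004, "z": 0.348, "finger_gap": 0}, {"x": 0.004, "z": 0.348, "finger_gap": 0}]'; python3 -c "
from h import *; go(600.8,232,13.2,-93.8)"
```

```text
time_s: 9.87
ee_pos: [0.6005, 0.231, 0.0248]
orientation: [-3.14, 0.105, -0.0]
force: [0.6, 0.2, -3.0]
grip_width: 0.45
grasp_force: 72.3
rot [-0.    -0.    -0.001] d [ 0.0003 -0.001   0.0116] t 9.87 q6 1.99
```

In the tool's units: 0.0115 m / 0.5 = 0.023, 0.0105 m / 0.5 = 0.021.

```bash
python3 -m jog '[{"y": -0.002, "z": 0.012, "finger_gap": 0}, {"y": -0.002, "z": 0.021, "finger_gap": 0}, {"y": -0.002, "z": 0.023, "finger_gap": 0}, {"y": -0.002, "z": 0.023, "finger_gap": 0}, {"y": -0.002, "z": 0.023, "finger_gap": 0}]'; python3 -c "
from h import *; go(600.8,232,13.2,-93.8)"
```

```text
time_s: 10.28
ee_pos: [0.6006, 0.2328, 0.0132]
orientation: [-3.14, 0.104, -0.001]
force: [0.4, 0.3, -3.4]
grip_width: 0.451
grasp_force: 72.4
rot [-0.    -0.001  0.   ] d [ 0.0002  0.0008 -0.    ] t 10.28 q6 1.99
```

In the tool's units: -0.19 m / 0.5 = -0.38, -0.18 m / 0.5 = -0.36.

```bash
python3 -m jog '[{"z": 0.002, "finger_gap": 0}, {"z": 0.002, "finger_gap": 0}, {"z": 0.002, "finger_gap": 1}, {"z": 0.002, "finger_gap": 1}, {"z": 0.002, "finger_gap": 1}, {"z": 0.002, "finger_gap": 1}, {"z": -0.04, "finger_gap": 1}, {"z": -0.12, "finger_gap": 1}, {"z": -0.2, "finger_gap": 1}, {"z": -0.28, "finger_gap": 1}, {"z": -0.36, "finger_gap": 1}, {"z": -0.38, "finger_gap": 1}, {"z": -0.38, "finger_gap": 1}]'; python3 -c "
from h import *; go(440.7,-156,200,-90)"
```

```text
time_s: 11.37
ee_pos: [0.6025, 0.2334, 0.2076]
orientation: [-3.136, 0.104, -0.014]
force: [0.1, -0.7, -0.5]
grip_width: 1.001
grasp_force: 0.0
rot [-0.004 -0.009 -0.066] d [-0.1357  0.3993  0.0049] t 11.37 q6 1.99
```

In the tool's units: 0.399 m / 0.5 = 0.798, -0.136 m / 0.5 = -0.272, -0.066 rad / 2 = -0.033.

```bash
python3 -m jog '[{"drz": -0.033, "x": -0.272, "y": 0.798, "z": 0.006, "finger_gap": 1}, {"drz": -0.033, "x": -0.272, "y": 0.798, "z": 0.006, "finger_gap": 1}, {"drz": -0.033, "x": -0.272, "y": 0.798, "z": 0.006, "finger_gap": 1}, {"drz": -0.033, "x": -0.272, "y": 0.798, "z": 0.006, "finger_gap": 1}, {"drz": -0.033, "x": -0.272, "y": 0.798, "z": 0.006, "finger_gap": 1}, {"drz": -0.033, "x": -0.272, "y": 0.798, "z": 0.006, "finger_gap": 1}, {"drz": -0.033, "x": -0.272, "y": 0.798, "z": 0.006, "finger_gap": 1}, {"drz": -0.033, "x": -0.272, "y": 0.798, "z": 0.006, "finger_gap": 1}, {"drz": -0.033, "x": -0.272, "y": 0.798, "z": 0.006, "finger_gap": 1}, {"drz": -0.033, "x": -0.272, "y": 0.798, "z": 0.006, "finger_gap": 1}, {"drz": -0.033, "x": -0.272, "y": 0.798, "z": 0.006, "finger_gap": 1}, {"drz": -0.033, "x": -0.272, "y": 0.798, "z": 0.006, "finger_gap": 1}, {"drz": -0.033, "x": -0.272, "y": 0.798, "z": 0.006, "finger_gap": 1}]'; python3 - <<'E'
from h import *; from rig import bot; go(440.7,-156,12,-90)
cv2.imwrite('pics/w3.png',bot.grab_frame('wrist')['pixels'][:,:,::-1])
E
```

```text
time_s: 12.45
ee_pos: [0.4378, -0.156, 0.1985]
orientation: [-3.14, 0.002, 0.003]
force: [0.3, 0.9, -0.8]
grip_width: 0.997
grasp_force: 0.0
rot [-0.002  0.002 -0.002] d [0.0033 0.0003 0.1865] t 12.45 q6 1.2
```

View pics/w3.png

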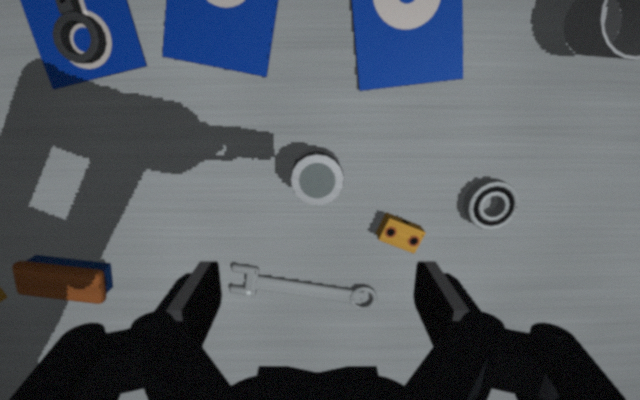

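The piston (318,178) is centred between the fingers. The rod's big eye (82,35) looks shifted to the left on its disc, so I'll check that later.

In the tool's units: 0.184 m / 0.5 = 0.368, 0.175 m / 0.5 = 0.35.

```bash
python3 -m jog '[{"x": 0.004, "z": 0.08, "finger_gap": 1}, {"x": 0.004, "z": 0.16, "finger_gap": 1}, {"x": 0.004, "z": 0.24, "finger_gap": 1}, {"x": 0.004, "z": 0.31, "finger_gap": 1}, {"x": 0.004, "z": 0.35, "finger_gap": 1}, {"x": 0.004, "z": 0.368, "finger_gap": 1}, {"x": 0.004, "z": 0.368, "finger_gap": 1}, {"x": 0.004, "z": 0.368, "finger_gap": 1}, {"x": 0.004, "z": 0.368, "finger_gap": 0}, {"x": 0.004, "z": 0.368, "finger_gap": 0}, {"x": 0.004, "z": 0.368, "finger_gap": 0}, {"x": 0.004, "z": 0.368, "finger_gap": 0}, {"x": 0.004, "z": 0.368, "finger_gap": 0}, {"x": 0.004, "z": 0.368, "finger_gap": 0}]' 50; python3 -c "
from h import *; go(440.7,-156,12,-90)"
```

```text
time_s: 13.67
ee_pos: [0.4412, -0.1566, 0.0173]
orientation: [3.141, -0.001, 0.004]
force: [-0.6, 1.4, 7.4]
grip_width: 0.547
grasp_force: 50.7
rot [ 0.001 -0.003 -0.001] d [-0.0006 -0.0006  0.0053] t 13.67 q6 1.2
```

In the tool's units: -0.195 m / 0.5 = -0.39, -0.18 m / 0.5 = -0.36.

```bash
python3 -m jog '[{"z": -0.04, "finger_gap": 0}, {"z": -0.12, "finger_gap": 0}, {"z": -0.2, "finger_gap": 0}, {"z": -0.28, "finger_gap": 0}, {"z": -0.36, "finger_gap": 0}, {"z": -0.39, "finger_gap": 0}, {"z": -0.39, "finger_gap": 0}]'; python3 -c "
from h import *; go(617.7,-73.4,205,-90)"
```

```text
time_s: 14.25
ee_pos: [0.4426, -0.1574, 0.2157]
orientation: [3.138, -0.001, 0.016]
force: [0.1, 0.4, -0.9]
grip_width: 0.547
grasp_force: 51.9
rot [ 0.004 -0.01  -0.   ] d [ 0.175  -0.0841  0.0122] t 14.25 q6 1.2
```

In the tool's units: 0.175 m / 0.5 = 0.35, -0.084 m / 0.5 = -0.168.

```bash
python3 -m jog '[{"x": 0.35, "y": -0.168, "z": 0.02, "finger_gap": 0}, {"x": 0.35, "y": -0.168, "z": 0.02, "finger_gap": 0}, {"x": 0.35, "y": -0.168, "z": 0.02, "finger_gap": 0}, {"x": 0.35, "y": -0.168, "z": 0.02, "finger_gap": 0}, {"x": 0.35, "y": -0.168, "z": 0.02, "finger_gap": 0}, {"x": 0.35, "y": -0.168, "z": 0.02, "finger_gap": 0}, {"x": 0.35, "y": -0.168, "z": 0.02, "finger_gap": 0}, {"x": 0.35, "y": -0.168, "z": 0.02, "finger_gap": 0}]'; python3 -c "
from h import *; go(617.7,-73.4,22,-90)"
```

```text
time_s: 14.92
ee_pos: [0.6139, -0.0726, 0.1991]
orientation: [-3.141, 0.0, 0.006]
force: [-0.8, -0.5, -1.3]
grip_width: 0.548
grasp_force: 52.0
rot [-0.     0.004 -0.   ] d [0.0045 0.0008 0.1771] t 14.92 q6 1.43
```

In the tool's units: 0.17 m / 0.5 = 0.34, 0.165 m / 0.5 = 0.33.

```bash
python3 -m jog '[{"x": 0.004, "z": 0.08, "finger_gap": 0}, {"x": 0.004, "z": 0.16, "finger_gap": 0}, {"x": 0.004, "z": 0.24, "finger_gap": 0}, {"x": 0.004, "z": 0.3, "finger_gap": 0}, {"x": 0.004, "z": 0.33, "finger_gap": 0}, {"x": 0.004, "z": 0.34, "finger_gap": 0}, {"x": 0.004, "z": 0.34, "finger_gap": 0}, {"x": 0.004, "z": 0.34, "finger_gap": 0}]'; python3 -c "
from h import *; go(617.7,-73.4,21.5,-90)"
```

```text
time_s: 15.58
ee_pos: [0.6176, -0.0731, 0.032]
orientation: [3.141, -0.002, 0.003]
force: [-0.1, 0.1, -1.1]
grip_width: 0.548
grasp_force: 52.0
rot [ 0.    -0.002 -0.001] d [0.0001 0.0003 0.0105] t 15.58 q6 1.44
```

In the tool's units: 0.0105 m / 0.5 = 0.021, 0.006 m / 0.5 = 0.012.

```bash
python3 -m jog '[{"z": 0.012, "finger_gap": 0}, {"z": 0.021, "finger_gap": 0}, {"z": 0.021, "finger_gap": 0}, {"z": 0.021, "finger_gap": 0}, {"z": 0.021, "finger_gap": 0}]'; python3 -c "
from h import *; go(617.7,-73.4,21.5,-90)"
```

```text
time_s: 16.0
ee_pos: [0.6185, -0.0727, 0.0214]
orientation: [3.141, -0.0, 0.004]
force: [1.4, -0.1, 3.6]
grip_width: 0.552
grasp_force: 52.4
rot [ 0.001 -0.003 -0.   ] d [-0.0008  0.0007 -0.0001] t 16.0 q6 1.44
```

In the tool's units: -0.18 m / 0.5 = -0.36, -0.14 m / 0.5 = -0.28.

```bash
python3 -m jog '[{"finger_gap": 1}, {"finger_gap": 1}, {"finger_gap": 1}, {"finger_gap": 1}, {"z": -0.04, "finger_gap": 1}, {"z": -0.12, "finger_gap": 1}, {"z": -0.2, "finger_gap": 1}, {"z": -0.28, "finger_gap": 1}, {"z": -0.36, "finger_gap": 1}, {"z": -0.36, "finger_gap": 1}, {"z": -0.36, "finger_gap": 1}]'; python3 -c "
from h import *; go(405,-337.3,200,-90)"
```

```text
time_s: 16.92
ee_pos: [0.6187, -0.0727, 0.2033]
orientation: [3.141, -0.0, 0.01]
force: [-0.9, -0.1, -0.5]
grip_width: 0.995
grasp_force: 0.0
rot [ 0.001 -0.006 -0.   ] d [-0.2137  0.2647  0.0022] t 16.92 q6 1.44
```

In the tool's units: 0.265 m / 0.5 = 0.53, -0.214 m / 0.5 = -0.428.

```bash
python3 -m jog '[{"x": -0.428, "y": 0.53, "z": 0.004, "finger_gap": 1}, {"x": -0.428, "y": 0.53, "z": 0.004, "finger_gap": 1}, {"x": -0.428, "y": 0.53, "z": 0.004, "finger_gap": 1}, {"x": -0.428, "y": 0.53, "z": 0.004, "finger_gap": 1}, {"x": -0.428, "y": 0.53, "z": 0.004, "finger_gap": 1}, {"x": -0.428, "y": 0.53, "z": 0.004, "finger_gap": 1}, {"x": -0.428, "y": 0.53, "z": 0.004, "finger_gap": 1}, {"x": -0.428, "y": 0.53, "z": 0.004, "finger_gap": 1}, {"x": -0.428, "y": 0.53, "z": 0.004, "finger_gap": 1}, {"x": -0.428, "y": 0.53, "z": 0.004, "finger_gap": 1}, {"x": -0.428, "y": 0.53, "z": 0.004, "finger_gap": 1}]'; python3 -c "
from h import *; go(405,-337.3,2,-90)"
```

```text
time_s: 17.83
ee_pos: [0.403, -0.3368, 0.197]
orientation: [-3.139, 0.003, 0.002]
force: [-0.3, 0.1, 0.2]
grip_width: 1.001
grasp_force: 0.0
rot [-0.003  0.001 -0.002] d [0.0023 0.0009 0.195 ] t 17.83 q6 0.85
```

In the tool's units: 0.194 m / 0.5 = 0.388, 0.18 m / 0.5 = 0.36.

```bash
python3 -m jog '[{"x": 0.002, "z": 0.08, "finger_gap": 1}, {"x": 0.002, "z": 0.16, "finger_gap": 1}, {"x": 0.002, "z": 0.24, "finger_gap": 1}, {"x": 0.002, "z": 0.31, "finger_gap": 1}, {"x": 0.002, "z": 0.36, "finger_gap": 1}, {"x": 0.002, "z": 0.388, "finger_gap": 1}, {"x": 0.002, "z": 0.388, "finger_gap": 1}, {"x": 0.002, "z": 0.388, "finger_gap": 1}, {"x": 0.002, "z": 0.388, "finger_gap": 1}]' 70; python3 - <<'E'
from h import *; from rig import bot; go(405,-337.3,2,-90)
f=bot.grab_frame('top'); W=cloud(f); np.save('W.npy',W)
cv2.imwrite('pics/t4.png',f['pixels'][80:240,180:500,::-1].repeat(2,0).repeat(2,1))
cv2.imwrite('pics/w4.png',bot.grab_frame('wrist')['pixels'][:,:,::-1])
E
```

```text
time_s: 18.58
ee_pos: [0.4057, -0.3371, 0.005]
orientation: [3.141, 0.002, 0.002]
force: [1.0, -0.4, -0.3]
grip_width: 1.001
grasp_force: 0.0
rot [ 0.001 -0.001  0.001] d [-0.0007  0.0002  0.003 ] t 18.58 q6 0.85
```

View pics/t4.png

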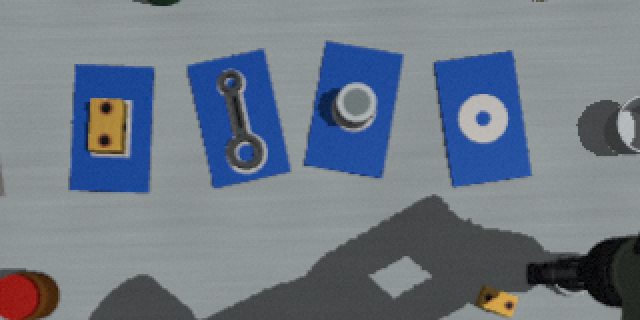

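View pics/w4.png

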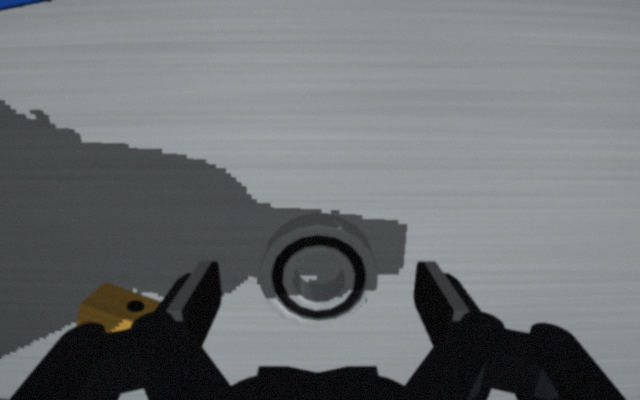

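The rod, block and piston are on their mats. The block looks slightly off to the upper left (106,126), so I'll measure it. The bearing (320,275) is centred between the fingers; I'll grip it 3 mm lower.

In the tool's units: 0.004 m / 0.5 = 0.008, -0.001 m / 0.5 = -0.002.

```bash
python3 -m jog '[{"x": -0.002, "z": 0.008, "finger_gap": 1}, {"x": -0.002, "z": 0.008, "finger_gap": 0}, {"x": -0.002, "z": 0.008, "finger_gap": 0}, {"x": -0.002, "z": 0.008, "finger_gap": 0}, {"x": -0.002, "z": 0.008, "finger_gap": 0}, {"x": -0.002, "z": 0.008, "finger_gap": 0}, {"x": -0.002, "z": 0.008, "finger_gap": 0}]' 70; python3 - <<'E'
from h import *; W=np.load('W.npy'); W[...,2]+=.0006
for n,c,zt in(('block',(.601,.232),.034),('piston',(.618,-.073),.05),('rod',(.61,.072),.018)):
    m=(abs(W[...,0]-c[0])<.075)&(abs(W[...,1]-c[1])<.05)&(abs(W[...,2]-zt)<.006); Q=W[m]*1000
    v=np.linalg.svd(Q[:,:2]-Q[:,:2].mean(0),full_matrices=False)[2][0]; v*=np.sign(v[0]); mm=Q[:,:2].mean(0); p=(Q[:,:2]-mm)@v
    print(n,rect(Q[:,:2]/1000),mm.round(1),'z',np.median(Q[:,2]).round(1),'pca',np.degrees(np.arctan2(v[1],v[0])).round(1),'rod org',(mm+v*((p.min()+p.max())/2+4)).round(1))
E
```

```text
time_s: 19.27
ee_pos: [0.4035, -0.3377, 0.0012]
orientation: [3.141, -0.0, 0.001]
force: [-0.9, 1.0, 7.2]
grip_width: 0.595
grasp_force: 73.2
block (array([600.3, 233.2]), array([63.6, 41.1]), -2.5) [600.6 232.5] z 33.2 pca -4.5 rod org [604.5 232.2]
piston (array([617.1, -74.7]), array([46.3, 45.8]), -1.5) [616.6 -74. ] z 49.7 pca 9.1 rod org [620.8 -73.3]
rod (array([607.6,  66.5]), array([124. ,  41.5]), 7.7) [603.2  68.3] z 17.1 pca 11.6 rod org [611.2  69.9]
```

All three are within about 2 mm of their targets. The bearing is gripped, so I'll lift it.

In the tool's units: -0.2 m / 0.5 = -0.4, -0.18 m / 0.5 = -0.36.

```bash
python3 -m jog '[{"z": -0.04, "finger_gap": 0}, {"z": -0.12, "finger_gap": 0}, {"z": -0.2, "finger_gap": 0}, {"z": -0.28, "finger_gap": 0}, {"z": -0.36, "finger_gap": 0}, {"z": -0.4, "finger_gap": 0}, {"z": -0.4, "finger_gap": 0}]'; python3 -c "
from h import *; go(602.5,-235.1,202,-90)"
```

```text
time_s: 19.85
ee_pos: [0.4054, -0.3394, 0.2058]
orientation: [3.134, -0.001, 0.013]
force: [-0.1, 0.6, -1.9]
grip_width: 0.594
grasp_force: 73.7
rot [ 0.007 -0.009 -0.   ] d [ 0.197  -0.1044  0.0047] t 19.85 q6 0.85
```

In the tool's units: 0.197 m / 0.5 = 0.394, -0.104 m / 0.5 = -0.208.

```bash
python3 -m jog '[{"x": 0.394, "y": -0.208, "z": 0.008, "finger_gap": 0}, {"x": 0.394, "y": -0.208, "z": 0.008, "finger_gap": 0}, {"x": 0.394, "y": -0.208, "z": 0.008, "finger_gap": 0}, {"x": 0.394, "y": -0.208, "z": 0.008, "finger_gap": 0}, {"x": 0.394, "y": -0.208, "z": 0.008, "finger_gap": 0}, {"x": 0.394, "y": -0.208, "z": 0.008, "finger_gap": 0}, {"x": 0.394, "y": -0.208, "z": 0.008, "finger_gap": 0}, {"x": 0.394, "y": -0.208, "z": 0.008, "finger_gap": 0}, {"x": 0.394, "y": -0.208, "z": 0.008, "finger_gap": 0}]'; python3 -c "
from h import *; go(602.5,-235.1,6,-90)"
```

```text
time_s: 20.6
ee_pos: [0.5988, -0.2339, 0.1951]
orientation: [-3.141, 0.001, 0.005]
force: [0.2, -0.5, -0.6]
grip_width: 0.589
grasp_force: 73.6
rot [-0.001  0.003 -0.001] d [0.0043 0.0013 0.1891] t 20.6 q6 1.18
```

In the tool's units: 0.182 m / 0.5 = 0.364, 0.175 m / 0.5 = 0.35.

```bash
python3 -m jog '[{"x": 0.004, "z": 0.08, "finger_gap": 0}, {"x": 0.004, "z": 0.16, "finger_gap": 0}, {"x": 0.004, "z": 0.24, "finger_gap": 0}, {"x": 0.004, "z": 0.31, "finger_gap": 0}, {"x": 0.004, "z": 0.35, "finger_gap": 0}, {"x": 0.004, "z": 0.364, "finger_gap": 0}, {"x": 0.004, "z": 0.364, "finger_gap": 0}, {"x": 0.004, "z": 0.364, "finger_gap": 0}]'; python3 -c "
from h import *; go(602.5,-235.1,5.5,-90)"
```

```text
time_s: 21.27
ee_pos: [0.6025, -0.2346, 0.0155]
orientation: [3.141, -0.002, 0.002]
force: [-0.2, -0.4, -1.0]
grip_width: 0.589
grasp_force: 73.5
rot [ 0.001 -0.002 -0.001] d [0.     0.0005 0.01  ] t 21.27 q6 1.18
```

In the tool's units: 0.01 m / 0.5 = 0.02, 0.006 m / 0.5 = 0.012.

```bash
python3 -m jog '[{"z": 0.012, "finger_gap": 0}, {"z": 0.02, "finger_gap": 0}, {"z": 0.02, "finger_gap": 0}, {"z": 0.02, "finger_gap": 0}, {"z": 0.02, "finger_gap": 0}]'
```

```text
time_s: 21.68
ee_pos: [0.6031, -0.2339, 0.0053]
orientation: [3.141, -0.0, 0.003]
force: [0.3, -1.1, 2.7]
grip_width: 0.593
grasp_force: 74.0
```

In the tool's units: -0.2 m / 0.5 = -0.4, -0.18 m / 0.5 = -0.36.

```bash
python3 -m jog '[{"finger_gap": 1}, {"finger_gap": 1}, {"finger_gap": 1}, {"finger_gap": 1}, {"z": -0.04, "finger_gap": 1}, {"z": -0.12, "finger_gap": 1}, {"z": -0.2, "finger_gap": 1}, {"z": -0.28, "finger_gap": 1}, {"z": -0.36, "finger_gap": 1}, {"x": -0.08, "z": -0.4, "finger_gap": 1}, {"x": -0.16, "z": -0.4, "finger_gap": 1}, {"x": -0.24, "z": -0.4, "finger_gap": 1}, {"x": -0.32, "z": -0.4, "finger_gap": 1}, {"x": -0.4, "y": 0.08, "z": -0.4, "finger_gap": 1}, {"x": -0.4, "y": 0.16, "z": -0.4, "finger_gap": 1}, {"x": -0.4, "y": 0.24, "z": -0.4, "finger_gap": 1}, {"x": -0.4, "y": 0.24, "z": -0.4, "finger_gap": 1}]'; python3 - <<'E'
from h import *; from rig import bot
f=bot.grab_frame('top'); W=cloud(f); W[...,2]+=.0006
cv2.imwrite('pics/t5.png',f['pixels'][80:240,180:500,::-1].repeat(2,0).repeat(2,1))
for n,c,zt in(('bearing',(.6025,-.235),.02),('block',(.601,.232),.034),('piston',(.618,-.073),.05),('rod',(.61,.072),.018),('jar',(.393,.329),.085)):
    Q=W[(abs(W[...,0]-c[0])<.075)&(abs(W[...,1]-c[1])<.05)&(abs(W[...,2]-zt)<.006)]*1000
    print(n,rect(Q[:,:2]/1000),Q[:,:2].mean(0).round(1),'z',np.median(Q[:,2]).round(1))
E
```

```text
time_s: 23.1
ee_pos: [0.4016, -0.3586, 0.2048]
orientation: [3.137, -0.006, 0.003]
force: [0.8, -0.4, 0.5]
grip_width: 0.998
grasp_force: 0.0
bearing (array([ 603.2, -233.8]), array([51.6, 51.1]), -4.2) [ 603.6 -234.3] z 19.0
block (array([600.6, 233.1]), array([64. , 39.9]), -3.5) [600.5 232.5] z 33.3
piston (array([617.2, -74.8]), array([46.8, 46. ]), -2.2) [616.6 -74.1] z 49.7
rod (array([608. ,  66.6]), array([124.3,  41.6]), 7.7) [603.1  68.2] z 17.1
jar (array([393.4, 329.2]), array([52.3, 50.4]), 88.4) [393.6 328.3] z 84.4
```

View pics/t5.png

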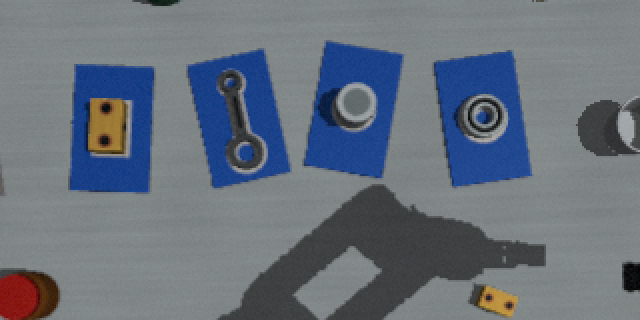

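The picture shows all four parts on their own silhouettes: block (106,126), rod (238,120), piston (355,105) and bearing (483,117). The jar hasn't moved and the arm is clear.

```bash
python3 -c "
from rig import bot; print(bot.close_job())"
```

```text
the job is handed in; nothing more can be done
None
```

The job is handed in at about 23 s of the 112 s allowed: all four parts are released on their own mats, each measured within about 2 mm of the silhouette's centre, and the jar hasn't moved; the judge's verdict was not shown.

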